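# Tuck the peg basket's flap under its catch

### The job

Close the white peg basket: with the fingertips, fold its hinged flap over from behind and press its front edge down until it snaps in beneath the lip of the springy catch and stays shut by itself, then leave it. Only push and press: do not grip the flap, touch only its outer side, and do not lift, tip or shove the basket or take out any clothespin. Leave the soap dish, the jar, the brush and the clothespin lying on the bench where they are.

Things in the scene. Friction and masses are not known exactly. Their poses are not given: they have to be found in the camera images.
- basket: White plastic peg basket with slatted sides, loose on the bench, about 0.5 to 0.9 kg. Outside 160 mm along its x, 180 mm along its y; its rim is 90 mm above the bench. Origin: centre of its underside. Its +x points from the catch side to the hinge side, z up. Five clothespins lie inside on its floor.
- flap (a joint): Angle of the basket's flap, rad: 0 = flat on the rim (shut), 1.57 = upright over the hinge side, more = leaning back away from the basket (stops at 1.9). It starts between 1.0 and 1.65. The flap is a white sheet 4 mm thick, 158 mm from hinge to free edge, 176 mm wide. Moving it takes about 0.5 N at the free edge.
- catch (a joint): Bend of the springy catch, rad: 0 = upright, at rest; grows as its lip is bent outward, away from the basket (0.3 at most). The catch is an upright white tongue 80 mm wide in the middle of the basket's front (-x) side, rising 20 mm above the rim. Its inward lip overhangs the shut flap's edge by 4.5 mm.
- flap_hinge (a point): Middle of the hinge line, which runs along the basket's y at rim height (90 mm) on the hinge side: basket frame x = +78 mm. The plastic hinge is springy and slightly stiff: left near shut but not caught, the flap springs up again to 0.5 to 0.9 rad.
- flap_press (a point): Point on the flap's outer face over the thumb ribs, on its middle line, 39 mm from the free edge and 119 mm from the hinge: a good place to press. Its frame turns with the flap: x towards the hinge, z out of the outer face (up when shut, away from the basket when the flap stands open).
- flap_edge (a point): Middle of the flap's free edge, half-way through its thickness, 158 mm from the hinge.
- lip_nose (a point): Middle of the lip's lower inner edge: basket frame x = -75.5 mm, 95.5 mm above the bench. Above it the catch slopes up and outward: the flap's edge, pressed down on the slope with some 8 to 10 N on the thumb ribs, bends the catch outward (0.12 rad) and snaps in under the lip, where the shut flap's top face lies 94 mm above the bench (1.5 mm play).
- flap_top: The flap's outer skin and free edge, fixed to the flap: the side that faces up when shut and away from the basket when open. Origin on the hinge line.
- flap_underside: The flap's inner skin, fixed to the flap: the side that faces into the basket. It is not to be touched. Origin on the hinge line.
- soap_dish: Steel soap dish with a cake of soap, 80 x 110 x 22 mm, loose on the bench beside the basket (its -y side). Origin: centre of its underside.
- jar: Small closed glass jar, 60 mm across, 85 mm tall, loose beside the basket (its -y side). Origin: centre of its underside.
- brush: Brush with a red plastic handle, about 205 mm long along its x (handle to -x), 48 mm wide, 41 mm tall, lying bristles down behind the basket, along its hinge side. Origin: on the bench under the joint of handle and head.
- stray_pin: Plastic clothespin 72 x 20 x 11 mm lying on the bench in front of the catch. Origin: centre of its underside.
- pin1: Plastic clothespin 72 x 20 x 11 mm lying inside the basket on its floor. Origin: centre of its underside.
- pin2: Plastic clothespin 72 x 20 x 11 mm lying inside the basket on its floor. Origin: centre of its underside.
- pin3: Plastic clothespin 72 x 20 x 11 mm lying inside the basket on its floor. Origin: centre of its underside.
- pin4: Plastic clothespin 72 x 20 x 11 mm lying inside the basket on its floor. Origin: centre of its underside.
- pin5: Plastic clothespin 72 x 20 x 11 mm lying inside the basket on its floor. Origin: centre of its underside.
Things that resemble listed ones, but are neither listed nor needed, are in the scene too. There is more than one size of the basket; the one meant has the size given above.

How it is judged (in metres and radians):
On the way:
1. the fingertips press on the outer side of the flap, folded down over the basket but not yet tucked (value of joint flap between 0.03 and 0.3 rad and contact force between the fingers and flap_top above 0.5 N).
At the end, for the whole second after the job is handed in: The flap lies shut (within 0.03 rad of flat) with its free edge under the lip, overlapped by at least 2 mm; the catch has sprung back upright (within 0.03 rad), so the flap stays shut by itself; the basket stands flat on the bench, still, within 20 mm of where it was (value of joint each of flap, catch below 0.03 rad and z of flap_edge in the frame of lip_nose below 0 m and x of flap_edge in the frame of lip_nose below -0.002 m and angle between basket's own z axis and vertical below 0.03 rad and distance of basket from where it was at the start of the episode below 0.02 m and linear speed of basket below 0.02 m/s); the robot touches nothing.
It fails at once if the flap is gripped, or touched on its inner side (contact force between the fingers and flap_underside above 1 N).
It fails at once if the basket is lifted or tipped (height (world z) of basket above 0.01 m or angle between basket's own z axis and vertical above 0.12 rad).
It fails at once if the basket is shoved more than 30 mm (distance of basket from where it was at the start of the episode above 0.03 m).
It fails at once if a clothespin is taken out of the basket (height (world z) of any of pin1, pin2, pin3, pin4, pin5 above 0.075 m).
It fails at once if the soap dish, the jar, the brush or the clothespin on the bench is moved more than 20 mm (distance of any of soap_dish, jar, brush, stray_pin from where it was at the start of the episode above 0.02 m).
It also fails if it takes over 38 s, if anything falls off the work surface, if the arm or the gripper's body presses on something with over 40 N, if the wrist force passes 120 N, or if a joint passes its speed limit or range.

### The arm

A 6-joint arm with a two-finger parallel gripper is mounted at the origin on the work surface. World frame = base frame: x ahead of the robot, y to its left, z up, the work surface at z = 0. Lengths are in mm, angles in rad, forces in N, time in s.
With the tool pointing down it reaches from about 250 to 775 mm from the base axis. Payload 4 kg.
Tool frame: the origin (TCP) lies at the very end of the fingers, on their centre line; the grasp point (between the pads) lies 19 mm behind it (grip_point_offset is the distance from the TCP to the grasp point, in mm); z points along the fingers, y is the line along which they close (so a half turn about z gives the same grasp; the last joint's range is limited). The gripper opens to 85 mm and grips with 20 to 120 N. Pads are 22 mm wide; open, the fingers measure 114 mm over their backs; the gripper's body (76 mm by 85 mm) begins 54 mm behind the grasp point. The pads swing forward as they close: fully open they stand 13 mm farther back than shut.
Start: joints at [1.085, 0.087, 1.371, -0, 1.684, -0.103], TCP at [205.446, 510.206, 231.341] pointing down, gripper open.
Joint ranges: [-3.1, 3.1], [-0.76, 2.03], [0.27, 2.55], [-1.08, 4.22], [0.17, 2.65], [-2.57, 2.57]. Speed limits (rad/s): [2.79, 2.79, 3.14, 3.14, 3.14, 3.14].

### API

Orientations are given as a 3x3 rotation matrix whose columns are the frame's x, y, z axes.
In Python, from workcell import * gives the robot as it stands.
- The arm moves only by the tool apply_moves, never from a script. Its argument "motion" is a list of rows, each a list of 7 numbers: the shift along the tool's x, y, z in mm, then the turn, a rotation vector about the tool's x, y, z in degrees, then the opening, from 0 (shut) to 1 (fully open). In form: [[tx, ty, tz, rx, ry, rz, jaw], ...]. A call has 1 to 12 rows; each row is the pose to reach, as a shift and turn from the pose commanded when the call began, along the tool's axes at that moment; what a row does not reach only later rows make up. A row lasts 1/8 s, in which the tool goes at most 62.5 mm and 10.7 degrees, less where a joint would pass 70% of its speed; a pose out of reach is approached as far as the arm can. A call with a gripper value outside its range is refused whole. The fingers move at their own pace and stop on an object; "squeeze" is the grip in N (left out, the last holds). Time passes only in rows, so rows that repeat a pose let the fingers close. It gives the time, the measured TCP pose, the force, the opening and the grip force at its end, in the units of the state.
- state(): the state, without advancing time (a new reading comes with each control period).
- camera(name): name is "scene" or "top" or "wrist"; returns the picture (400x640x3 uint8, blue, green, red); there is no depth.
- get_calibration(name): a dict with "camera_matrix" (3x3 intrinsics, pixels), "rvec" (rotation vector, rad) and "tvec" (3), from world to camera coordinates, as OpenCV has them. Camera axes: x right, y down, z forward; pixel columns grow to the right and rows downward; lengths in mm; the calibration is good to about 2 mm. A picture is of the moment at which its call begins: read the wrist's pose just before it. get_calibration takes no time and is no camera call; for the wrist camera it gives the pose at the moment of the call.
- sign_off(): hands the job in; it is judged then, once.
Trained networks look in the newest picture that a camera, given by its name, has taken for a name from the list of things; names that differ only in an ending like _2 or _b are one class to them, and where a whole thing is asked for, a point or a joint stands for the part that bears it (a point fixed in the world has none). Each returns a list of dicts, best first, with "confidence" (0 to 1); they miss things now and then, are a little off and sometimes report something else, mostly with a low value. They report only what shows in the picture. A call takes as long as a camera call. They do not tell look-alikes from the thing itself.
- regions_of(camera, target): "region" (400x640 bool, what is visible of it) and "box" ([centre column, centre row, width, height] in pixels, round what is visible of it).
The state is a dict: "time": time; "joint_pos": joint angles; "qvel": joint speeds; "tau": joint torques, N m; "ee_pos": TCP position; "ee_rot": TCP orientation; "contact_force": force on the tool from outside, world axes, zero at the start; "torque": the same for the moment, N m; "width": finger opening in mm; "grip_force": force on a finger pad.
Only numpy, scipy, OpenCV 4.12 (cv2) and the standard library are available. Lean on these libraries where they do the work, as an engineer would, in place of code of your own. Each camera call takes 0.05 s, during which the arm holds its last target. There are 200 camera calls.

## Working session

There is one attempt and no reset: what is moved stays moved. The work goes in short steps, Python scripts to look and compute and a tool call to move; the robot and the scene stay as the last step left them, time stands still between calls to the robot, and variables do not carry over. Pictures are saved under pics/ and viewed, at most 10 in all, crops included, and the job is handed in when it is done.

Besides the shell and the picture viewer there is one more tool, called after ">>>" as name([rows], argument=value, ...), one row to a line, values as JSON. apply_moves: Moves the arm, as the interface text tells. Its arguments: {"type":"object","properties":{"motion":{"type":"array","items":{"type":"array","items":{"type":"number"}}},"squeeze":{"type":"number"}},"required":["motion"]}

```bash
mkdir -p pics
python3 - <<'E'
from workcell import *
import cv2,numpy as np
for n in("scene","top"):
    im=camera(n); cv2.imwrite(f"pics/{n}0.png",im)
    c=get_calibration(n); R=cv2.Rodrigues(np.array(c["rvec"],float))[0]
    print(n,np.round(c["camera_matrix"],1).tolist(),"cam at",np.round(-R.T@np.array(c["tvec"]).ravel()),"fwd",np.round(R[2],2))
    for t in("basket","flap","catch","soap_dish","jar","brush","stray_pin"):
        print(t,[(round(d["confidence"],2),np.round(d["box"]).tolist()) for d in regions_of(n,t)])
s=state();print(s["time"],s["ee_pos"],np.round(s["ee_rot"],3).tolist())
E
```

```text
scene [[485.2, 0.0, 318.9], [0.0, 485.2, 201.3], [0.0, 0.0, 1.0]] cam at [1143. -227. 1024.] fwd [-0.52  0.2  -0.83]
basket [(0.97, [299.0, 192.0, 78.0, 129.0]), (0.81, [423.0, 222.0, 80.0, 67.0]), (0.8, [184.0, 227.0, 76.0, 74.0]), (0.27, [292.0, 199.0, 27.0, 12.0]), (0.17, [315.0, 179.0, 38.0, 101.0])]
flap [(0.94, [183.0, 225.0, 73.0, 60.0]), (0.8, [316.0, 179.0, 42.0, 99.0]), (0.62, [424.0, 218.0, 72.0, 56.0])]
catch [(0.75, [437.0, 239.0, 28.0, 16.0]), (0.67, [158.0, 213.0, 14.0, 25.0])]
soap_dish [(0.9, [322.0, 276.0, 44.0, 53.0])]
jar [(0.69, [271.0, 269.0, 29.0, 38.0]), (0.31, [258.0, 199.0, 4.0, 32.0])]
brush [(0.77, [347.0, 213.0, 24.0, 78.0])]
stray_pin [(0.74, [260.0, 202.0, 7.0, 35.0]), (0.57, [295.0, 209.0, 30.0, 11.0]), (0.45, [248.0, 236.0, 9.0, 23.0]), (0.24, [294.0, 242.0, 30.0, 15.0])]
top [[385.9, 0.0, 319.3], [0.0, 385.9, 201.5], [0.0, 0.0, 1.0]] cam at [449.  -1. 879.] fwd [ 0.15  0.04 -0.99]
basket [(0.93, [478.0, 247.0, 95.0, 84.0]), (0.71, [358.0, 213.0, 98.0, 111.0]), (0.55, [298.0, 204.0, 36.0, 90.0])]
flap [(0.89, [482.0, 250.0, 84.0, 86.0]), (0.64, [235.0, 157.0, 70.0, 55.0]), (0.63, [340.0, 206.0, 63.0, 100.0])]
catch [(0.78, [398.0, 229.0, 21.0, 41.0]), (0.65, [507.0, 270.0, 22.0, 26.0]), (0.42, [236.0, 127.0, 21.0, 6.0]), (0.41, [338.0, 204.0, 56.0, 104.0])]
soap_dish [(0.71, [358.0, 149.0, 43.0, 52.0])]
jar [(0.77, [404.0, 169.0, 34.0, 37.0])]
brush [(0.64, [298.0, 206.0, 40.0, 85.0])]
stray_pin [(0.47, [407.0, 226.0, 20.0, 31.0])]
0.8 [205.45306125 510.22124352 231.36911802] [[-0.928, 0.373, 0.0], [0.373, 0.928, 0.0], [-0.0, 0.0, -1.0]]
```

View pics/scene0.png

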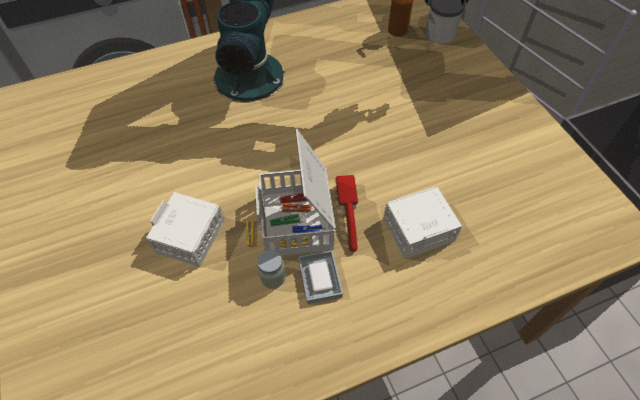

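View pics/top0.png

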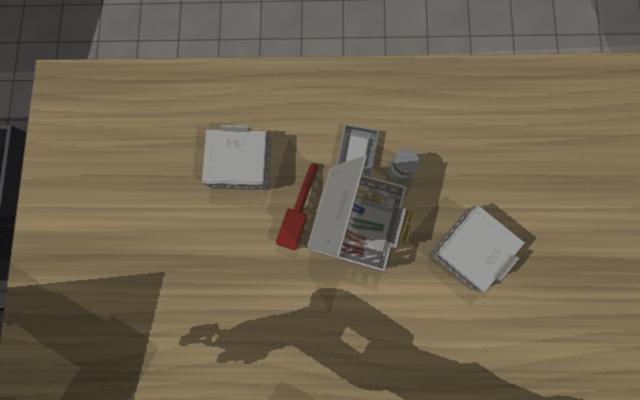

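Candidates for the basket: the left closed box at scene (184,227) / top (478,247), the middle open one at scene (299,192) / top (358,213), and the right closed box at scene (423,222) / top (235,157). Only the middle one has its flap up, with the brush at its hinge side (scene 347,213), dish and jar at its side, and a pin at its catch. I choose that one and check it in a close crop.

Run:
```python
import cv2,numpy as np
a=cv2.imread("pics/scene0.png")[120:260,240:365];b=cv2.imread("pics/top0.png")[145:280,270:420]
cv2.imwrite("pics/c1.png",cv2.resize(a,None,fx=4.2,fy=4.2,interpolation=cv2.INTER_CUBIC))
cv2.imwrite("pics/c2.png",cv2.resize(b,None,fx=4.4,fy=4.4,interpolation=cv2.INTER_CUBIC))
```

```text
(no output)
```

View pics/c1.png

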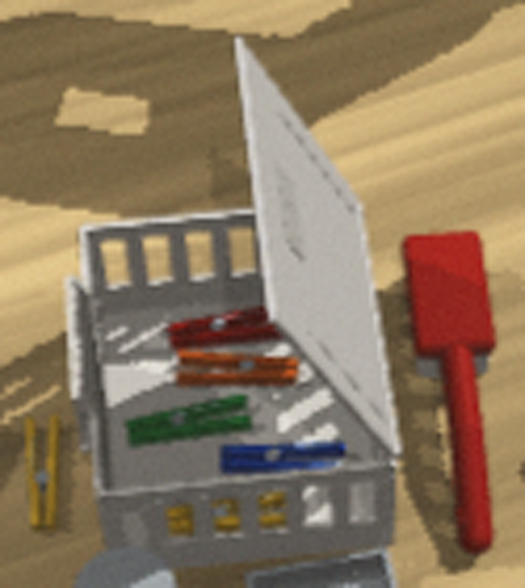

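View pics/c2.png

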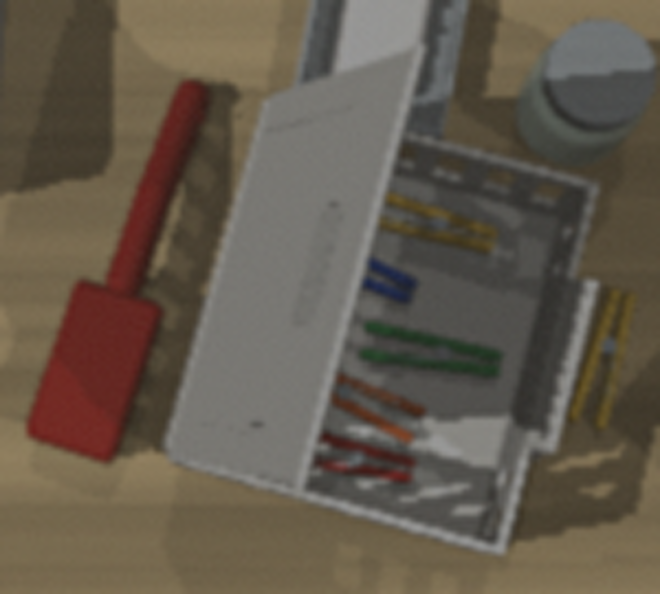

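Middle basket confirmed: flap leans over the basket, hinge line from crop1 (360,205) to (398,455), free edge (238,38)–(270,318), ribs near (290,215), with 5 pins inside and the catch at left (75,350). I fit pose and flap angle from these corners.

```bash
cat > fit.py <<'E'
from workcell import *
import cv2,numpy as np
from scipy.optimize import least_squares
def proj(c,P): return cv2.projectPoints(np.array(P,float),np.array(c["rvec"],float),np.array(c["tvec"],float),np.array(c["camera_matrix"],float),None)[0][:,0]
def fp(r,y,n,th): return [78-r*np.cos(th)+n*np.sin(th), y, 90+r*np.sin(th)+n*np.cos(th)]
def w(p,P):
    c,s=np.cos(p[2]),np.sin(p[2]); P=np.array(P)
    return np.c_[p[0]+c*P[:,0]-s*P[:,1],p[1]+s*P[:,0]+c*P[:,1],P[:,2]]
E
python3 - <<'E'
from fit import *
C={n:get_calibration(n) for n in("scene","top")}
def mod(p):
    t=p[3]
    A=[fp(158,88,2,t),fp(158,-88,2,t),fp(0,88,4,t),fp(0,-88,4,t),[-80,-90,90],[-80,90,90]]
    return w(p,A)
S=np.array([(238,38),(270,318),(360,205),(398,455),(100,492),(82,228)])/4.2+[240,120]
T=np.array([(300,490),(418,45),(168,456),(266,100),(597,186),(502,550)])/4.4+[270,145]
f=lambda p:np.r_[(proj(C["scene"],mod(p))-S).ravel(),(proj(C["top"],mod(p))-T).ravel()]
r=least_squares(f,[500,0,1.4,1.3],x_scale=[100,100,1,1]);print(r.x,np.abs(r.fun).max(),np.round(r.fun,1))
E
```

```text
[539.73158632 -49.05689902   1.30233483   1.16791849] 2.09750762657859 [-1.1 -0.3 -0.3 -0.6 -1.  -2.1 -0.   0.5 -1.6  0.8 -1.5 -1.1 -0.5 -1.
 -0.1  0.2 -1.7 -0.7 -0.8 -1.2 -0.4 -1.5 -0.4  0.9]
```

Pose: basket at (540,-49), yaw 1.302, flap 1.17 rad, already leaning over the basket. First move: go behind the flap with the fingers shut.

>>> apply_moves([
  [-51,-31,0,0,0,-1,0],
  [-102,-63,0,0,0,-2,0],
  [-153,-94,0,0,0,-3,0],
  [-204,-126,0,0,0,-4,0],
  [-255,-157,0,0,0,-5,0],
  [-306,-189,0,0,0,-6,0],
  [-357,-220,0,0,0,-6.5,0],
  [-408,-252,0,0,0,-6.5,0],
  [-459,-283,5,0,0,-6.5,0],
  [-510,-314,15,0,0,-6.5,0],
  [-510,-314,25,0,0,-6.5,0],
  [-510,-314,25,0,0,-6.5,0],
], squeeze=20)

```text
time: 2.3
ee_pos: [560.4, 28.7, 204.9]
ee_rot: [[-0.964, 0.267, -0.003], [0.267, 0.964, 0.001], [0.003, 0.0, -1.0]]
contact_force: [-0.5, 1.2, -0.2]
width: 0.1
grip_force: 0.0
```

>>> apply_moves([
  [0,-16,-2,0,0,0,0],
  [0,-32,-2,0,0,0,0],
  [0,-42,3,0,0,0,0],
  [0,-51,8,0,0,0,0],
  [0,-61,15,0,0,0,0],
  [0,-71,22,0,0,0,0],
  [0,-80,31,0,0,0,0],
  [0,-88,41,0,0,0,0],
  [0,-98,57,0,0,0,0],
  [0,-102,66,0,0,0,0],
  [0,-105,74,0,0,0,0],
  [0,-105,74,0,0,0,0],
])

```text
time: 3.8
ee_pos: [532.8, -72.7, 131.4]
ee_rot: [[-0.964, 0.266, -0.002], [0.266, 0.964, 0.001], [0.002, 0.0, -1.0]]
contact_force: [0.2, 0.8, -0.9]
width: -0.1
grip_force: 0.1
```

Run:
```python
from workcell import *
import cv2
a=camera("scene");cv2.imwrite("pics/s1.png",cv2.resize(a[100:270,220:420],None,fx=3.5,fy=3.5,interpolation=cv2.INTER_CUBIC))
s=state();print(s["time"],s["ee_pos"],s["contact_force"])
```

```text
3.85 [533.20965257 -72.57924407 132.00327365] [0.2057141  1.03662802 0.50933884]
```

View pics/s1.png

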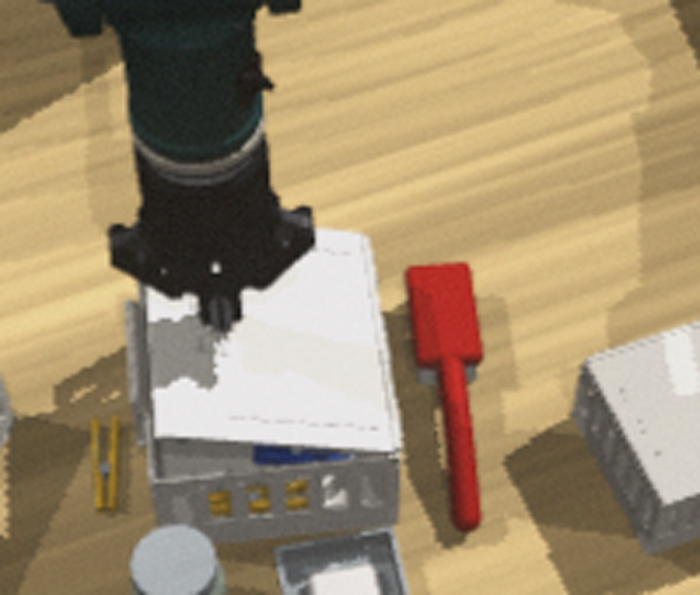

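The flap is folded to about 0.3 rad with the fingertips on its outer face (crop 215,325); the basket hasn't visibly moved. Now press down.

>>> apply_moves([
  [0,-3,6,0,0,0,0],
  [0,-6,12,0,0,0,0],
  [0,-9,18,0,0,0,0],
  [0,-11,22,0,0,0,0],
  [0,-11,25,0,0,0,0],
  [0,-11,28,0,0,0,0],
  [0,-11,31,0,0,0,0],
  [0,-11,31,0,0,0,0],
])

```text
time: 4.85
ee_pos: [530.4, -83.8, 101.8]
ee_rot: [[-0.964, 0.266, 0.0], [0.266, 0.964, -0.001], [-0.001, -0.001, -1.0]]
contact_force: [-1.9, -2.2, 4.1]
width: 0.0
grip_force: 1.6
```

>>> apply_moves([
  [0,0,2,0,0,0,0],
  [0,0,4,0,0,0,0],
  [0,0,6,0,0,0,0],
  [0,0,8,0,0,0,0],
  [0,0,9,0,0,0,0],
  [0,0,9,0,0,0,0],
])

```text
time: 5.6
ee_pos: [530.9, -83.3, 93.8]
ee_rot: [[-0.964, 0.266, 0.002], [0.266, 0.964, -0.0], [-0.001, 0.0, -1.0]]
contact_force: [-3.4, -0.2, 8.5]
width: 0.1
grip_force: 4.3
```

>>> apply_moves([
  [0,0,1,0,0,0,0],
  [0,0,2,0,0,0,0],
  [0,0,3,0,0,0,0],
  [0,0,3,0,0,0,0],
])

```text
time: 6.1
ee_pos: [531.0, -83.4, 93.5]
ee_rot: [[-0.964, 0.266, 0.003], [0.266, 0.964, -0.001], [-0.003, 0.0, -1.0]]
contact_force: [-7.1, 0.5, 18.1]
width: 0.4
grip_force: 9.4
```

It met a hard stop at 93.5 mm, so the flap is on the rim. Retreating straight up.

>>> apply_moves([
  [0,0,-4,0,0,0,0],
  [0,0,-10,0,0,0,0],
  [0,0,-30,0,0,0,0],
  [0,0,-60,0,0,0,0],
  [0,0,-100,0,0,0,0],
  [0,40,-130,0,0,0,0],
  [0,90,-130,0,0,0,0],
  [0,140,-130,0,0,0,0],
  [0,190,-130,0,0,0,0],
  [0,190,-130,0,0,0,0],
])

```text
time: 7.35
ee_pos: [580.9, 103.3, 217.7]
ee_rot: [[-0.965, 0.261, -0.002], [0.261, 0.965, 0.001], [0.002, 0.001, -1.0]]
contact_force: [-0.2, -0.5, -0.8]
width: 0.3
grip_force: 0.0
```

Run:
```python
from workcell import *
import cv2,numpy as np
a=camera("scene");b=camera("top")
f=lambda i:cv2.resize(i,(525,588),interpolation=cv2.INTER_CUBIC)
cv2.imwrite("pics/s2.png",f(a[120:260,240:365])); cv2.imwrite("pics/t2.png",cv2.resize(b[145:280,270:420],None,fx=4.4,fy=4.4,interpolation=cv2.INTER_CUBIC))
s=state();print(s["time"],s["ee_pos"],s["contact_force"])
```

```text
7.45 [580.66934859 100.16372259 218.12417809] [ 0.00491657 -0.30156131  0.46081135]
```

View pics/s2.png

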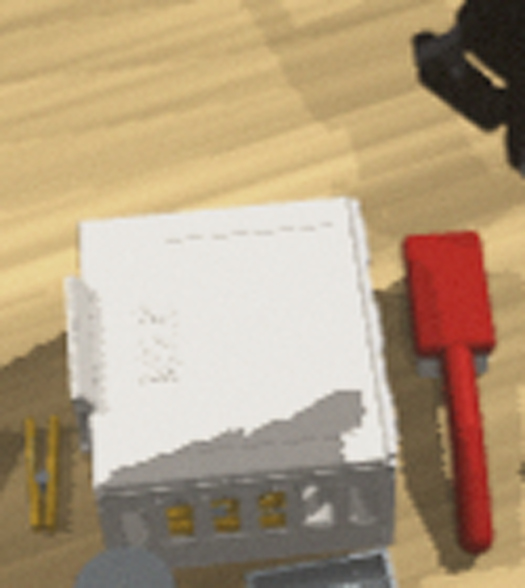

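View pics/t2.png

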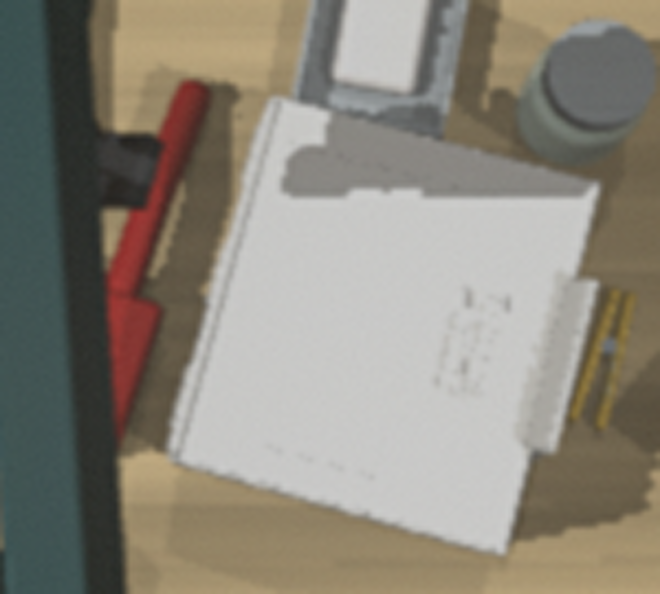

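The flap lies flat under the catch: scene crop lip at (85,340), top crop lip overlapping the edge at (555,360). Basket corners, brush, dish, jar and pin are at their old pixels, and the gripper is clear. Handing in.

```bash
python3 -c "
from workcell import *
print(sign_off())"
```

```text
the job is handed in; nothing more can be done
None
```

The peg basket's flap is shut under the catch lip and stayed down when I let go; the basket and bench items show no visible movement. I handed the job in at about 7.5 s, but no verdict came back.

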